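Find the printer's hidden cover release and press it

ROBOT

A 6-joint arm with a two-finger parallel gripper is mounted at the origin on the work surface. World frame = base frame: x ahead of the robot, y to its left, z up, the work surface at z = 0. Lengths are in m, angles in degrees, forces in N, time in s.
With the tool pointing down it reaches from about 0.425 to 1.125 m from the base axis. Payload 14.9 kg.
Tool frame: the origin (TCP) lies at the very end of the fingers, on their centre line; the grasp point (between the pads) lies 19 mm behind it; z points along the fingers, y is the direction in which the jaws open and shut (so a half turn about z gives the same grasp; the last joint's range is limited). The gripper opens to 91 mm and grips with 3 to 60 N. Pads are 32 mm wide; open, the fingers measure 118 mm over their backs; the gripper's body (76 mm by 178 mm) begins 60 mm behind the grasp point.
Start: joints at [70.17, 21.709, 99.362, -0, 58.929, -1.908], TCP at [0.215, 0.666, 0.214] pointing down, gripper open.
Joint ranges: [-158.91, 158.91], [-42.39, 125.64], [0.06, 152.35], [-60.88, 240.88], [17.5, 164.5], [-176.32, 176.32]. Speed limits (degrees/s): [108.29, 108.29, 136.94, 180, 180, 180].

INTERFACE

Orientations are given as [roll, pitch, yaw] about the fixed x, y, z axes, in that order (R = Rz(yaw) Ry(pitch) Rx(roll)).
In Python, from rig import status, imaging, job_done gives the robot as it stands.
- The arm moves only by the tool play_rows, never from a script. Its argument "deltas" is a list of rows, each an object with "offset": the shift along the world's x, y, z in m, a list of three; "spin": the turn about the world's z in rad. A call has 1 to 20 rows; each row is the pose to reach, as a shift and turn from the pose commanded when the call began; what a row does not reach only later rows make up. A row lasts 1/8 s, in which the tool goes at most 62.5 mm and 10.7 degrees, less where a joint would pass 70% of its speed; a pose out of reach is approached as far as the arm can. A call with a gripper value outside its range is refused whole. "claw" is the closure, from -1 (fully open) to 1 (shut), set as the call begins (left out, the last holds). The fingers move at their own pace and stop on an object; the grip force is fixed at half the most. Time passes only in rows, so rows that repeat a pose let the fingers close. It gives the time, the measured TCP pose, the force and the opening at its end, in the units of the state.
- status.get_obs(): the state, without advancing time (a new reading comes with each control period).
- imaging.camera(name): name is "scene" or "top"; returns (picture, depth): 400x640x3 uint8, red, green, blue; 400x640 float32, m along the optical axis (not along the pixel's ray), 0 where there is no reading.
- imaging.calibration(name): a dict with "fx", "fy", "cx", "cy" (pixels), "k1" (the pictures are not rectified: a ray, as slopes to the right and down, at radius r is drawn at 1 + k1 r^2 times it, then the intrinsics apply), "T" (4x4, takes a point from camera to world coordinates). Camera axes: x right, y down, z forward; pixel columns grow to the right and rows downward; lengths in m; the calibration is good to about 2 mm. A picture is of the moment at which its call begins. calibration takes no time and is no camera call.
- job_done(): hands the job in, once; it reports no verdict.
The state is a dict: "time_s": time; "qpos": joint angles; "joint_velocities": joint speeds; "tau": joint torques, N m; "eef_pos": TCP position; "eef_rot": TCP orientation; "contact_force": force on the tool from outside, world axes, zero at the start; "ft_torque": the same for the moment, N m; "width": opening from 0.0 (shut) to 1.0 (fully open).
Only numpy, scipy, OpenCV 4.12 (cv2) and the standard library are available. Lean on these libraries where they do the work, as an engineer would, in place of code of your own. Each camera call takes 0.05 s, during which the arm holds its last target. There are 200 camera calls.

TASK

The office printer needs a new toner cartridge. With a light touch, feel along the plain pale strip in front of its dark top cover for the flush release button hidden somewhere in it, press the button in with the fingertips until the cover springs ajar, then let go and take the hand away. Leave the cover ajar as it sprang, without lifting it, and leave the things standing on and beside the printer where they are.

Things in the scene. Friction and masses are not known exactly. Their poses are not given: they have to be found in the camera images.
- printer: Pale laser printer fixed on the desk, 480 mm wide (y), 360 deep (x), 182 high. Origin under its centre at desk height; x to its rear, away from the robot, y to the robot's left. On top, between two pale side housings 140 mm wide and behind a front lip (all 182 mm high), lie the plain strip and behind it the dark cover. An operator panel 4 mm thick lies on the right (-y) housing's front.
- strip (a point): Middle of the plain pale strip, on its upper face, 180 mm above the desk; axes as the printer's. The strip is hard, flat and level, 70 mm deep (x), 200 mm long (y), 2 mm below the lip and housings around it. The button lies in it, its middle on the strip's long middle line, anywhere from 70 mm left to 70 mm right of this point: where is not given; feel for it (or see its faint seam).
- release (a joint): Travel of the release button, m: 0 out, 0.006 fully in (straight down). Pale like the strip; a level pad 40 mm deep (x), 50 mm long (y), seam 1 mm, face 1.5 mm below the strip's. It yields to 1.8 N at first, 4.5 N fully in, and springs out again; the cover's catch lets go at about 0.004. A fingertip that overlaps the seam rests on the hard strip.
- cover (a joint): Angle of the dark top cover (196 mm wide, 237 long, upper face 184 mm above the desk, hump at its rear 206 mm), rad: 0 shut and latched, hinged along its rear edge. Once the catch lets go a spring raises it to about 0.12 within half a second (its front edge, beside the strip, by 29 mm) and holds it ajar. Only a hand would lift it further.
- notes: Bystander: loose yellow block of sticky notes, 76 x 76 x 28 mm, lying on the left (+y) side housing. Origin at the centre of its underside.
- clip_tub: Bystander: loose clear tub with a white lid, 84 mm across, 75 mm high, standing on the right (-y) side housing. Origin at the centre of its underside.
- pen_cup: Bystander: loose black pencil cup, 82 mm across, pencils up to 180 mm high, standing on the desk to one side of the printer. Origin at the centre of its underside.
- sprayer: Bystander: loose clear spray bottle with a blue trigger head, 76 mm across, 192 mm high, standing on the desk to the other side of the printer. Origin at the centre of its underside.

How it is judged (in metres and radians):
On the way:
1. the release button is pressed in by the fingertips (value of joint release above 0.003 m and contact force between the fingers and anything else above 1 N), for 0.02 s.
At the end, for the whole second after the job is handed in: The cover stands ajar at rest, 0.08 to 0.18 rad, the release button is out again (within 1.5 mm), and the notes, tub, pencil cup and spray bottle are within 15 mm of where they stood (value of joint cover between 0.08 and 0.18 rad and velocity of joint cover between -0.05 and 0.05 rad/s and value of joint release below 0.0015 m and distance of each of notes, clip_tub, pen_cup, sprayer from where it was at the start of the episode below 0.015 m); the robot touches nothing.
It fails at once if the fingers push on anything with more than 60 N (contact force between the fingers and anything else above 60 N).
It fails at once if the cover is lifted by hand past 0.25 rad (value of joint cover above 0.25 rad).
It fails at once if the notes, the tub, the pencil cup or the spray bottle is lifted, carried or shoved more than 20 mm (distance of any of notes, clip_tub, pen_cup, sprayer from where it was at the start of the episode above 0.02 m).
It also fails if it takes over 61 s, if anything falls off the work surface, if the arm or the gripper's body presses on something with over 40 N, if the wrist force passes 120 N, or if a joint passes its speed limit or range.

## Working session

There is one attempt and no reset: what is moved stays moved. The work goes in short steps, Python scripts to look and compute and a tool call to move; the robot and the scene stay as the last step left them, time stands still between calls to the robot, and variables do not carry over. Pictures are saved under pics/ and viewed, about 8 in all and at most 12, crops included, and the job is handed in when it is done.

Besides the shell and the picture viewer there is one more tool, called after ">>>" as name(argument=value, ...), one argument or row to a line, values as JSON. play_rows: Moves the arm, as the interface text tells. Its arguments: {"type":"object","properties":{"deltas":{"type":"array"},"claw":{"type":"number"}},"required":["deltas"]}

```bash
mkdir -p pics; cat > h.py <<'E'
import numpy as np, cv2
from rig import status, imaging, job_done
def cam(n):
    p,d=imaging.camera(n); return p,d,imaging.calibration(n)
def ray(c,u,v):
    x=(np.asarray(u,float)-c["cx"])/c["fx"]; y=(np.asarray(v,float)-c["cy"])/c["fy"]; a,b=x,y
    for _ in range(10):
        s=1+c["k1"]*(a*a+b*b); a,b=x/s,y/s
    T=np.array(c["T"]); return np.stack([a,b,np.ones_like(a)],-1)@T[:3,:3].T, T[:3,3]
def onz(c,u,v,z):
    d,o=ray(c,u,v); return o+d*((z-o[2])/d[...,2])[...,None]
E
python3 - <<'E'
from h import *
for n in("top","scene"):
    p,d,c=cam(n); cv2.imwrite(f"pics/{n}0.png",p[...,::-1]); np.savez(f"{n}0.npz",p=p,d=d)
    print(n,c)
print(status.get_obs())
E
```

```text
top {'fx': 422.7051354436799, 'fy': 422.7051354436799, 'cx': 317.1508943183952, 'cy': 198.78473847525277, 'k1': -0.021522226354450846, 'T': array([[ 2.11745761e-02, -9.82782183e-01,  1.83550587e-01,
         3.75342606e-01],
       [-9.99775764e-01, -2.07698876e-02,  4.12721401e-03,
        -1.87206008e-02],
       [-2.43827318e-04, -1.83596821e-01, -9.83001601e-01,
         1.61894352e+00],
       [ 0.00000000e+00,  0.00000000e+00,  0.00000000e+00,
         1.00000000e+00]])}
scene {'fx': 368.11609871019334, 'fy': 368.11609871019334, 'cx': 316.9943144413874, 'cy': 201.04210748732172, 'k1': -0.01983077484886134, 'T': array([[ 0.87466611,  0.31200139, -0.37096406,  1.12436941],
       [ 0.48437161, -0.53332565,  0.69350407, -0.89162325],
       [ 0.01852959, -0.78626897, -0.61760648,  0.90917683],
       [ 0.        ,  0.        ,  0.        ,  1.        ]])}
{'time_s': 0.1, 'qpos': array([ 7.01688406e+01,  2.17354598e+01,  9.93927941e+01, -3.39997676e-04,
        5.89281031e+01, -1.90920469e+00]), 'joint_velocities': array([ 0.0795986 ,  0.02302888, -0.05750596,  0.00906564, -0.05771036,
       -0.02908238]), 'tau': array([-1.42927132e-03, -7.65037394e+01, -4.35298026e+01,  6.51097647e-02,
        3.98001820e-02, -5.38161669e-05]), 'eef_pos': array([0.21530422, 0.66568855, 0.21334987]), 'eef_rot': array([-1.79943665e+02, -1.58669235e-03,  1.62078220e+02]), 'contact_force': array([ 0.13115371, -0.56863343, -0.19335479]), 'ft_torque': array([ 0.00291489, -0.03960473, -0.01129151]), 'width': 0.9973982349001959}
```

View pics/top0.png

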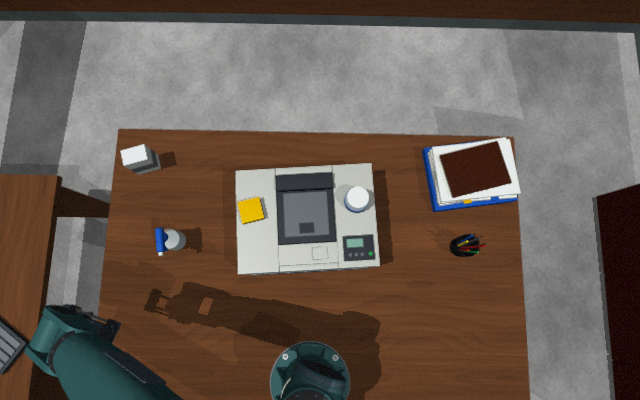

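View pics/scene0.png

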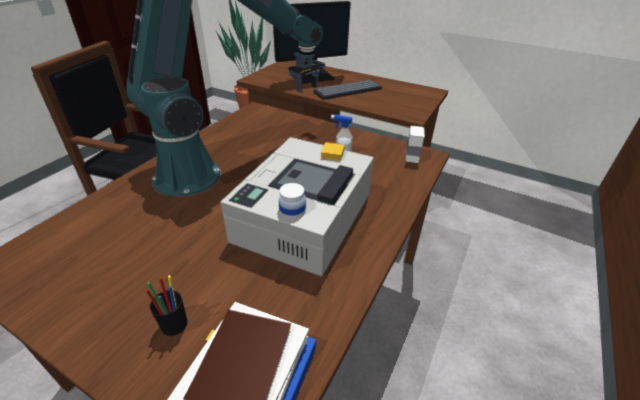

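The top view shows the printer at u 236–379, v 164–273. There is a faint square outline in the strip near (319, 253). The sprayer is at (172, 240), left of the printer, and the pencil cup is at (467, 244), on the right. I'll enlarge the strip and measure it.

```bash
python3 - <<'E'
from h import *
p=np.mean([imaging.camera("top")[0].astype(float) for _ in range(4)],0)
cr=p[230:280,230:390]; g=np.clip((cr-cr.min())*1.0,0,255)
g=np.clip((cr-120)*2.2,0,255).astype(np.uint8)
cv2.imwrite("pics/strip.png",cv2.resize(g[...,::-1],None,fx=5,fy=5,interpolation=cv2.INTER_CUBIC))
c=imaging.calibration("top")
# printer outline on z=.182
b=p.astype(np.uint8); hsv=cv2.cvtColor(b,cv2.COLOR_RGB2HSV)
m=((hsv[...,1]<60)&(hsv[...,2]>120)).astype(np.uint8); m[:155]=0;m[285:]=0;m[:,:225]=0;m[:,395:]=0
m=cv2.morphologyEx(m,cv2.MORPH_OPEN,np.ones((3,3)))
k=max(cv2.findContours(m,0,2)[0],key=cv2.contourArea)
q=cv2.convexHull(k)[:,0].astype(float); w=onz(c,q[:,0],q[:,1],.182)
r=cv2.minAreaRect(w[:,:2].astype(np.float32)); print(r); print(cv2.boxPoints(r))
# dark cover
gy=p.mean(2); d=(gy<110).astype(np.uint8); d[:168]=0;d[250:]=0;d[:,:268]=0;d[:,342:]=0
k=max(cv2.findContours(d,0,2)[0],key=cv2.contourArea); q=k[:,0].astype(float)
w=onz(c,q[:,0],q[:,1],.184); r=cv2.minAreaRect(w[:,:2].astype(np.float32)); print(r); print(cv2.boxPoints(r))
np.set_printoptions(linewidth=220)
print(gy[240:272,300:340:1].astype(int)[:, ::1])
E
```

```text
((0.5782126784324646, 0.025548264384269714), (0.3626774549484253, 0.4800799489021301), 4.578402996063232)
[[ 0.37829185  0.25034726]
 [ 0.41661334 -0.2282008 ]
 [ 0.7781335  -0.19925073]
 [ 0.739812    0.27929732]]
((0.611796498298645, 0.026197634637355804), (0.2432730495929718, 0.2024632841348648), 4.580394744873047)
[[ 0.4824643   0.11739233]
 [ 0.49863255 -0.08442433]
 [ 0.7411287  -0.06499706]
 [ 0.72496045  0.1368196 ]]
[[ 63  64  64 ... 165 198 196]
 [ 64  63  62 ... 167 197 196]
 [ 58  56  53 ... 178 200 196]
 ...
 [210 210 210 ... 100 116 112]
 [154 148 134 ...  72  85  83]
 [106 102  96 ...  65  68  66]]
```

View pics/strip.png

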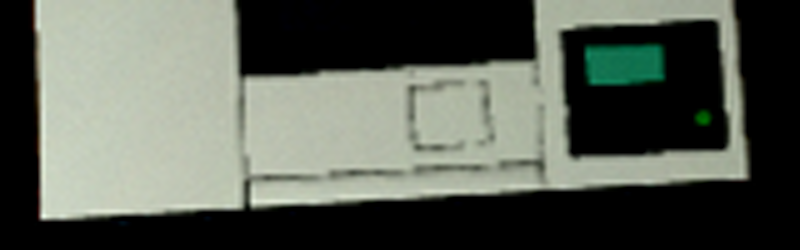

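The seam shows clearly in the enlarged crop. Its corners are at about (408,85), (488,80), (492,143) and (415,148), at 5x from (230,230). I'll convert that to world coordinates and find the bystanders.

```bash
python3 - <<'E'
from h import *
np.set_printoptions(precision=4,suppress=True)
c=imaging.calibration("top"); z=np.load("top0.npz"); p=z["p"]; gy=p.mean(2)
q=np.array([(408,85),(488,80),(492,143),(415,148)])/5.+230-.4
w=onz(c,q[:,0],q[:,1],.18); print(w,w.mean(0))
a=np.deg2rad(4.58); R=np.array([[np.cos(a),-np.sin(a)],[np.sin(a),np.cos(a)]])
P=np.array([.578,.0255]); print("btn in printer",(w[:,:2]-P)@R,((w.mean(0)[:2]-P)@R))
print("strip front/rear (lip seam, cover edge) printer x:")
for u,v,h in[(390,170,.18),(390,70,.184),(243,120,.182),(540,100,.182)]:
    k=onz(c,np.array(u/5+229.6),np.array(v/5+229.6),h); print((k[:2]-P)@R)
for n,u,v,h in[("notes",251,210,.21),("tub",357,199,.257),("spray",165,240,.18),("cup",466,245,.1)]:
    k=onz(c,np.array(float(u)),np.array(float(v)),h); print(n,k)
d=z["d"]; 
for u,v in[(319,253),(300,255),(250,250)]:
    r,o=ray(c,float(u),float(v)); print(o+r*np.median(d[v-3:v+4,u-3:u+4]))
# seam centre in the scene view, enlarged
s=np.mean([imaging.camera("scene")[0].astype(float) for _ in range(3)],0)
np.save("scene.npy",s)
cv2.imwrite("pics/sc.png",cv2.resize(np.clip((s[130:220,215:345]-60)*1.6,0,255).astype(np.uint8)[...,::-1],None,fx=6,fy=6,interpolation=cv2.INTER_CUBIC))
E
```

```text
[[ 0.4786  0.004   0.18  ]
 [ 0.4832 -0.0502  0.18  ]
 [ 0.4408 -0.0536  0.18  ]
 [ 0.4364 -0.0017  0.18  ]] [ 0.4597 -0.0254  0.18  ]
btn in printer [[-0.1008 -0.0135]
 [-0.1006 -0.0679]
 [-0.1431 -0.0679]
 [-0.1434 -0.0158]] [-0.1219 -0.0413]
strip front/rear (lip seam, cover edge) printer x:
[-0.157   0.0018]
[-0.0902 -0.0019]
[-0.1179  0.0991]
[-0.1163 -0.1021]
notes [0.5952 0.2097 0.21  ]
tub [ 0.6317 -0.1436  0.257 ]
spray [0.4901 0.5032 0.18  ]
cup [ 0.5014 -0.5505  0.1   ]
[ 0.4578 -0.0229  0.1773]
[0.4496 0.0412 0.1792]
[0.4626 0.2108 0.1819]
```

View pics/sc.png

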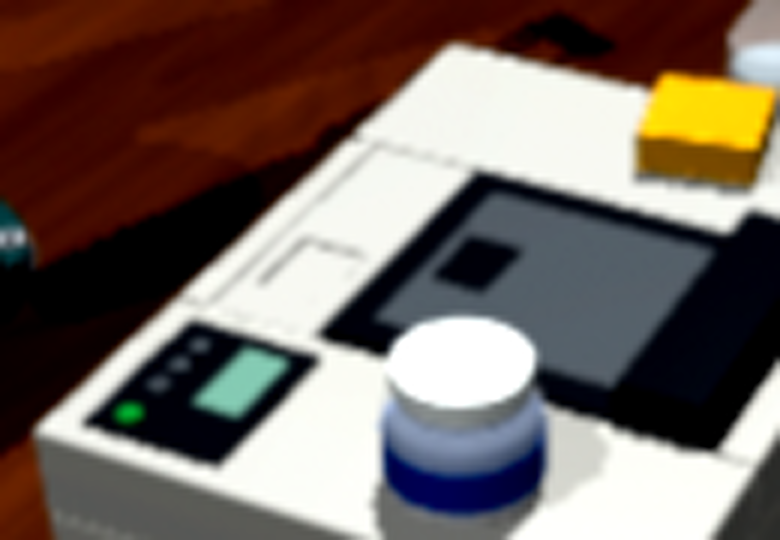

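The scene view confirms it: a single seam outline towards the right end of the strip, at crop (310, 265). The button is at about world (0.460, -0.0255), and the printer's yaw is 4.6°. I'll turn the jaws along the printer's depth, which puts the 27 x 32 mm closed tip inside the 40 x 50 mm pad, and go over high with the fingers shut.

>>> play_rows(
  claw=1,
  deltas=[
    {"offset":[0,0,0.05],"spin":0},
    {"offset":[0,0,0.1],"spin":0},
    {"offset":[0,0,0.15],"spin":0},
    {"offset":[0.04,-0.035,0.15],"spin":-0.08},
    {"offset":[0.08,-0.07,0.15],"spin":-0.16},
    {"offset":[0.12,-0.105,0.15],"spin":-0.24},
    {"offset":[0.155,-0.135,0.15],"spin":-0.31},
    {"offset":[0.185,-0.166,0.15],"spin":-0.37},
    {"offset":[0.21,-0.216,0.15],"spin":-0.46},
    {"offset":[0.235,-0.266,0.15],"spin":-0.55},
    {"offset":[0.26,-0.316,0.15],"spin":-0.64},
    {"offset":[0.285,-0.366,0.15],"spin":-0.73},
    {"offset":[0.295,-0.416,0.15],"spin":-0.82},
    {"offset":[0.285,-0.47,0.15],"spin":-0.91},
    {"offset":[0.275,-0.525,0.15],"spin":-1.0},
    {"offset":[0.265,-0.58,0.15],"spin":-1.08},
    {"offset":[0.255,-0.635,0.15],"spin":-1.14},
    {"offset":[0.2445,-0.6915,0.15],"spin":-1.178},
    {"offset":[0.2445,-0.6915,0.15],"spin":-1.178},
    {"offset":[0.2445,-0.6915,0.15],"spin":-1.178},
  ],
)

```text
time_s: 2.95
eef_pos: [0.46, -0.0253, 0.364]
eef_rot: [180.0, -0.0, 94.6]
contact_force: [-0.4, 0.3, -0.0]
width: 0.006
```

>>> play_rows(
  deltas=[
    {"offset":[0,0,-0.04],"spin":0},
    {"offset":[0,0,-0.08],"spin":0},
    {"offset":[0,0,-0.12],"spin":0},
    {"offset":[0,0,-0.145],"spin":0},
    {"offset":[0,0,-0.16],"spin":0},
    {"offset":[0,0,-0.17],"spin":0},
    {"offset":[0,0,-0.174],"spin":0},
    {"offset":[0,0,-0.178],"spin":0},
    {"offset":[0,0,-0.18],"spin":0},
    {"offset":[0,0,-0.181],"spin":0},
    {"offset":[0,0,-0.181],"spin":0},
    {"offset":[0,0,-0.181],"spin":0},
  ],
)

```text
time_s: 4.45
eef_pos: [0.46, -0.0255, 0.1831]
eef_rot: [180.0, 0.0, 94.6]
contact_force: [-0.7, -0.2, 0.6]
width: 0.003
```

Hovering 3 mm above the strip. Next I'll go down in 1 mm steps, watching the force.

>>> play_rows(
  deltas=[
    {"offset":[0,0,-0.001],"spin":0},
    {"offset":[0,0,-0.002],"spin":0},
    {"offset":[0,0,-0.003],"spin":0},
    {"offset":[0,0,-0.004],"spin":0},
    {"offset":[0,0,-0.005],"spin":0},
    {"offset":[0,0,-0.005],"spin":0},
    {"offset":[0,0,-0.005],"spin":0},
  ],
)

```text
time_s: 5.32
eef_pos: [0.4599, -0.0254, 0.178]
eef_rot: [180.0, 0.0, 94.6]
contact_force: [-1.4, -0.3, 3.5]
width: 0.005
```

>>> play_rows(
  deltas=[
    {"offset":[0,0,-0.0005],"spin":0},
    {"offset":[0,0,-0.001],"spin":0},
    {"offset":[0,0,-0.0015],"spin":0},
    {"offset":[0,0,-0.0015],"spin":0},
  ],
)

```text
time_s: 5.82
eef_pos: [0.4599, -0.0254, 0.1764]
eef_rot: [-180.0, -0.0, 94.6]
contact_force: [-2.7, 0.4, 4.6]
width: 0.004
```

The button is yielding softly: 1.6 mm more travel for about 1 N. Pressing on.

>>> play_rows(
  deltas=[
    {"offset":[0,0,-0.0007],"spin":0},
    {"offset":[0,0,-0.0014],"spin":0},
    {"offset":[0,0,-0.002],"spin":0},
    {"offset":[0,0,-0.0025],"spin":0},
    {"offset":[0,0,-0.0025],"spin":0},
  ],
)

```text
time_s: 6.45
eef_pos: [0.46, -0.0255, 0.1739]
eef_rot: [180.0, 0.0, 94.6]
contact_force: [-0.5, 0.3, 3.5]
width: 0.003
```

```bash
python3 - <<'E'
from h import *
p,d,c=cam("scene"); a=np.clip((p[110:220,215:345].astype(float)-30)*1.5,0,255).astype(np.uint8)
cv2.imwrite("pics/sc2.png",cv2.resize(a[...,::-1],None,fx=5,fy=5,interpolation=cv2.INTER_CUBIC))
o=status.get_obs(); print(o["eef_pos"],o["contact_force"])
E
```

```text
[ 0.45996847 -0.02544739  0.17396792] [-1.47700402e+00  4.75510286e-04  4.06951300e+00]
```

View pics/sc2.png

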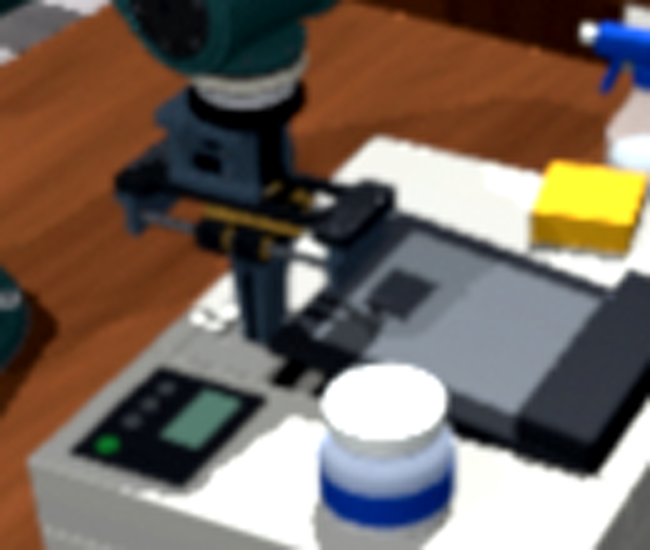

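The fingertips are on the button at crop (262, 330). The cover's front corner, near (290, 340), may have risen. I'll check that with depth.

```bash
cat > cov.py <<'E'
from h import *
for n in("scene","top"):
    p,d,c=cam(n)
    v,u=np.mgrid[0:400,0:640]; r,o=ray(c,u,v); X=o+r*d[...,None]
    a=np.deg2rad(4.58); R=np.array([[np.cos(a),-np.sin(a)],[np.sin(a),np.cos(a)]])
    q=(X[...,:2]-[.578,.0255])@R
    for x0 in(-.08,-.05,0,.05,.09):
        m=(d>0)&(abs(q[...,0]-x0)<.012)&(abs(q[...,1])<.09)&(X[...,2]<.235)&(X[...,2]>.15)
        print(n,x0,m.sum(),np.median(X[m][:,2]) if m.any() else None)
o=status.get_obs(); print(o["time_s"],o["eef_pos"],o["contact_force"])
E
python3 cov.py
```

```text
scene -0.08 83 0.20775057830550359
scene -0.05 208 0.20626957390142592
scene 0 199 0.20027351714471975
scene 0.05 233 0.19377291323441348
scene 0.09 128 0.19103778818602118
top -0.08 107 0.21001600089577455
top -0.05 156 0.20819774793142343
top 0 365 0.20298276673563453
top 0.05 353 0.19737311151545822
top 0.09 414 0.19411203010321543
6.6 [ 0.45997644 -0.02545129  0.17398325] [-1.24928739 -0.03188804  4.04951556]
```

The cover slopes at about 0.11 rad, so it has sprung ajar. Now straight up, then back towards the robot's left.

>>> play_rows(
  deltas=[
    {"offset":[0,0,0.003],"spin":0},
    {"offset":[0,0,0.01],"spin":0},
    {"offset":[0,0,0.03],"spin":0},
    {"offset":[0,0,0.06],"spin":0},
    {"offset":[0,0,0.1],"spin":0},
    {"offset":[0,0,0.14],"spin":0},
    {"offset":[0,0,0.18],"spin":0},
    {"offset":[0.005,0.04,0.19],"spin":0},
    {"offset":[0.01,0.08,0.19],"spin":0.08},
    {"offset":[0.02,0.12,0.19],"spin":0.16},
    {"offset":[0.02,0.17,0.19],"spin":0.25},
    {"offset":[0.02,0.22,0.19],"spin":0.34},
    {"offset":[0.01,0.27,0.19],"spin":0.43},
    {"offset":[0,0.32,0.19],"spin":0.5},
    {"offset":[-0.02,0.37,0.19],"spin":0.58},
    {"offset":[-0.04,0.4,0.19],"spin":0.66},
    {"offset":[-0.04,0.4,0.19],"spin":0.66},
    {"offset":[-0.04,0.4,0.19],"spin":0.66},
  ],
)

```text
time_s: 8.85
eef_pos: [0.42, 0.3742, 0.3641]
eef_rot: [-180.0, 0.0, 132.4]
contact_force: [-0.2, 0.2, -0.3]
width: 0.006
```

```bash
python3 cov.py; python3 - <<'E'
from h import *
p,d,c=cam("top"); p0=np.load("top0.npz")["p"]
cv2.imwrite("pics/topend.png",cv2.resize(np.vstack([p0[140:280,120:500],p[140:280,120:500]])[...,::-1],None,fx=2,fy=2))
for n,(u,v) in dict(notes=(251,210),tub=(357,199),spray=(165,240),cup=(466,245)).items():
    s=np.s_[v-18:v+18,u-18:u+18]
    print(n,cv2.phaseCorrelate(p0[s].mean(2),p[s].mean(2)))
E
```

```text
scene -0.08 125 0.20844844777273674
scene -0.05 203 0.2063594118989298
scene 0 197 0.2001709670199865
scene 0.05 226 0.19411204506361035
scene 0.09 128 0.19055830876342605
top -0.08 354 0.20965440637273902
top -0.05 379 0.20931550664947718
top 0 372 0.2032893447881965
top 0.05 357 0.19709022638164408
top 0.09 416 0.1940966894251992
8.95 [0.42033079 0.3738042  0.36408529] [-0.0180211   0.86432053 -1.10015244]
notes ((-0.027329911254277306, -0.2103466484383283), 0.6740942186180358)
tub ((-0.026764197788192945, -0.0259669618930225), 0.978484187519829)
spray ((17.4222921365166, 4.917576552950722), 0.2653702631992757)
cup ((-0.30924504898684546, -0.009399163406840216), 0.9523302837059775)
```

View pics/topend.png

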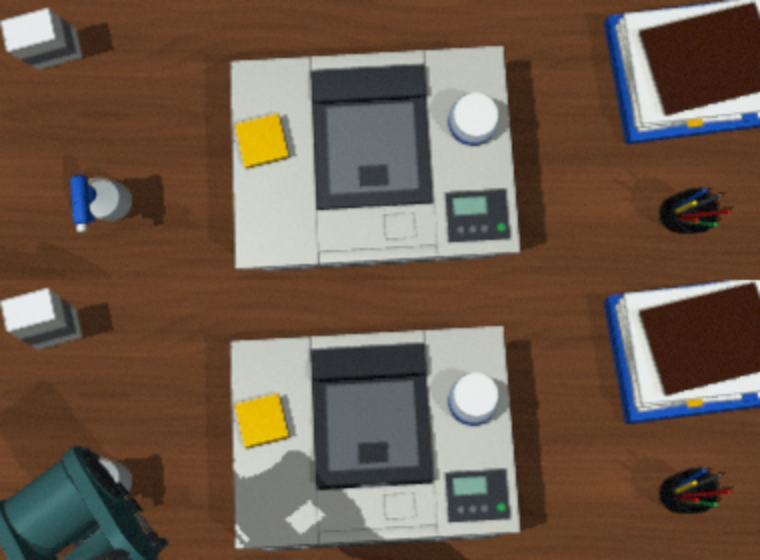

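The cover stays ajar and the notes, tub and cup haven't moved. The arm hides the sprayer's head in the top view, so I'll check it from the scene camera along with the button depth, then hand in if both are fine.

```bash
python3 - <<'E'
from h import *
p,d,c=cam("scene"); p0=np.load("scene0.npz")["p"]
def blue(q):
    h=cv2.cvtColor(q,cv2.COLOR_RGB2HSV); m=(h[...,0]>100)&(h[...,0]<130)&(h[...,1]>150)&(h[...,2]>80)
    m=m[100:145,320:365]; y,x=np.nonzero(m); return m.sum(),x.mean()+320,y.mean()+100
b0,b1=blue(p0),blue(p); print(b0,b1)
t,dt,ct=cam("top")
for u,v in[(319,253),(290,255)]:
    r,o=ray(ct,float(u),float(v)); print((o+r*np.median(dt[v-3:v+4,u-3:u+4]))[2])
o=status.get_obs(); print(o["contact_force"],abs(o["joint_velocities"]).max())
if abs(b0[1]-b1[1])<1.5 and abs(b0[2]-b1[2])<1.5: job_done(); print("handed in")
E
```

```text
(np.int64(137), np.float64(342.3284671532847), np.float64(119.91240875912409)) (np.int64(133), np.float64(342.3533834586466), np.float64(119.92481203007519))
0.17820636036381776
0.17994960698889595
[-0.0181924   0.21325939 -0.19270308] 0.21832135193892607
the job is handed in; nothing more can be done
handed in
```

I pressed the release button and the cover sprang ajar. I then took the hand away and handed the job in at about 9 s of the 61 s allowed.

- **Finding the button:** I saw its faint seam in both camera views, about 41 mm right of the strip's middle, so I did not feel along the whole strip. I went down on it in 1 mm steps with the fingers shut. It yielded softly as a button should, at no more than about 5 N.
- **Cover:** depth from both cameras gave a slope of about 0.11 rad, the same before and after the hand left.
- **Button:** its face read 1.7 mm below the strip after release, against 1.5 mm when fully out, so it is out again.
- **Bystanders:** the notes, tub and pencil cup moved less than half a pixel in the top view. The top-view check on the sprayer failed because the arm hid its head. The scene camera showed it unmoved, to within 0.1 pixel.
- **Robot:** it is clear of everything, with force readings at noise level.

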